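# Peel the stuck cover off the cell tray and hold it over the light panel

### The arm

A 6-joint arm with a two-finger parallel gripper is mounted at the origin on a cart in front of the work surface, level with it; the furniture and walls round the work are solid. World frame = base frame: x ahead of the robot, y to its left, z up, the work surface at z = 0. Lengths are in mm, angles in degrees, forces in N, time in s.
With the tool pointing down it reaches from about 300 to 850 mm from the base axis. Payload 4.2 kg.
Tool frame: the origin (TCP) lies midway between the tips of the shut fingers; the grasp point (between the pads) lies 19 mm behind it (pinch_z is the distance from the TCP to the grasp point, in mm); z points along the fingers, y is the line along which they close (so a half turn about z gives the same grasp; the last joint's range is limited). The gripper opens to 91 mm and grips with 3 to 60 N. Pads are 32 mm wide; open, the fingers measure 118 mm over their backs; the gripper's body (76 mm by 178 mm) begins 60 mm behind the grasp point.
Start: joints at [-67.208, 18.312, 89.639, -0, 72.044, -1.146], TCP at [233.312, -525.556, 213.976] pointing down, gripper open.
Joint ranges: [-177.97, 177.97], [-48.28, 115.42], [12.27, 149.76], [-77.06, 257.06], [2.81, 150.46], [-146.56, 146.56]. Speed limits (degrees/s): [147.25, 147.25, 180, 180, 180, 180].

### API

Orientations are given as [roll, pitch, yaw] about the fixed x, y, z axes, in that order (R = Rz(yaw) Ry(pitch) Rx(roll)).
In Python, from workcell import * gives the robot as it stands.
- The arm moves only by the tool step_arm, never from a script. Its argument "steps" is a list of rows, each a list of 7 numbers: the turn, a rotation vector about the tool's x, y, z in degrees, then the shift along the tool's x, y, z in mm, then the opening, from 0 (shut) to 1 (fully open). In form: [[rx, ry, rz, x, y, z, hand], ...]. A call has exactly 8 rows; each row shifts and turns the commanded pose from where the row before left it, along the tool's axes as they then stand; what a row does not reach is not made up. A row lasts 1/8 s, in which the tool goes at most 62.5 mm and 10.7 degrees, less where a joint would pass 70% of its speed; a pose out of reach is approached as far as the arm can. A call is refused whole if a number of a shift passes 62.5 or a number of a turn 10.7, either way. A call with a gripper value outside its range is refused whole. The fingers move at their own pace and stop on an object; "force" is the grip in N (left out, the last holds). Time passes only in rows, so rows that do not move let the fingers close, or fill a call up. It gives the time, the measured TCP pose, the force, the opening and the grip force at its end, in the units of the state.
- state(): the state, without advancing time (a new reading comes with each control period).
- grab_frame(name): name is "scene" or "side" or "wrist"; returns a dict with "image" (400x640x3 uint8, blue, green, red), "fovy" (degrees; the focal length in pixels is half the picture's height over the tangent of half this angle, whatever the lens; pixels are square), "cx", "cy" (the principal point, pixels), "origin" and "rotation" of the camera in the world; the wrist camera has in their place "tool_from_camera" (4x4, takes a point from camera to tool coordinates, whose origin is the TCP and whose axes are the flange's). Camera axes: x right, y down, z forward; pixel columns grow to the right and rows downward; lengths in mm; the calibration is good to about 2 mm. A picture is of the moment at which its call begins: read the wrist's pose just before it. There is no depth.
- job_done(): hands the job in; it is judged then, once.
The state is a dict: "time_s": time; "qpos": joint angles; "qvel": joint speeds; "effort": joint torques, N m; "ee_pos": TCP position; "ee_rot": TCP orientation; "force": force on the tool from outside, world axes, zero at the start; "torque": the same for the moment, N m; "gripper_width": finger opening in mm; "gripper_force": force on a finger pad.
Only numpy, scipy, OpenCV 4.12 (cv2) and the standard library are available. Lean on these libraries where they do the work, as an engineer would, in place of code of your own. Each camera call takes 0.05 s, during which the arm holds its last target. There are 200 camera calls.

### The job

The white formed cover sticks fast in the rim of the steel tray of battery cells. Peel it off by its ear: raise that corner first while the opposite corner stays down on the tray, then take the whole cover off without dragging or lifting the tray, and hold it level about a hand's breadth above the middle of the flat light panel, so that I can check it for pinholes. Finish while still holding it there, and leave the tape roll, the charger and the circuit board alone.

Things in the scene. Friction and masses are not known exactly. Their poses are not given: they have to be found in the camera images.
- cover: stiff white formed cover, about 0.12 kg: flange 116 (x) x 156 (y) x 4 mm, below it a 92 x 132 mm plug 7 mm deep that is gripped in the tray. Origin: centre of the flange's underside, which starts flat on the tray's rim, 36 mm above the bench; z up out of the tray
- cover_ear (a point): top centre of the ear, the cover's only grip: upright solid tab 26 mm long, 10 mm thick, 28 mm high above the flange's top, at (-46, -62, +32) mm in the cover's frame, near its -x -y corner. Its length points at that corner, along (-58, -78) in the cover's frame; pinch it across its thickness
- cover_ear_corner (a point): underside of the cover's flange at the corner with the ear, at (-55, -75, 0) mm in the cover's frame
- cover_far_corner (a point): underside of the flange at the corner diagonally across from the ear, at (+55, +75, 0) mm in the cover's frame. Sprung rubber pads inside the rim near the four corners grip the plug's sides: each holds with 1 to 2 N, letting go once that corner has risen about 7 mm; a jerk can tip or shift the tray
- cell_tray: heavy open steel tray, outside 110 (x) x 150 (y) x 36 mm, loose on the bench, about 0.85 kg with the cells fixed in it. Origin: centre of its underside; the cover starts with its axes along the tray's
- light_panel: flat light panel with a black plastic frame and a white face, 140 (x) x 180 (y) x 14 mm, fixed on the bench. Origin: centre of its underside
- tape_roll: bystander: flat ring of yellow tape, 62 mm across, 17 mm high, on the bench between tray and panel; origin at the centre of its underside
- charger: bystander: small white wall charger, 44 x 76 x 30 mm, on the bench between tray and panel; origin at the centre of its underside
- board: bystander: small blue circuit board, 21 x 50 x 11 mm, on the bench between tray and panel; origin at the centre of its underside
- module_edge (a point): middle of the upper front edge of the tall grey power module, a fixed obstacle behind the middle of the bench: a box that reaches from here 245 mm away from the robot (+x), 83 mm to either side (y), and down to the bench, 256 mm below

How it is judged (in metres and radians):
On the way, in this order (a step that is already met when the one before it is completed fails the run):
1. the ear's corner of the cover is at least 12 mm above the rim while the opposite corner is still within 5 mm of it (z of cover_ear_corner in the frame of cell_tray above 0.048 m and z of cover_far_corner in the frame of cell_tray below 0.041 m and contact force between the fingers and cover above 0.5 N), for 0.1 s.
2. the whole cover is off, its opposite corner too at least 30 mm above the rim (z of each of cover_far_corner, cover in the frame of cell_tray above 0.066 m), for 0.1 s.
At the end, for the whole second after the job is handed in: The fingers hold the cover still, right way up and level within 14 degrees, its origin within 40 mm sideways of the middle of the light panel and 50 to 170 mm above the panel's face, touching neither panel nor tray; the tray stands level on the bench within 30 mm of where it was (horizontal distance between cover and light_panel below 0.04 m and z of cover in the frame of light_panel between 0.064 and 0.184 m and angle between cover's own z axis and vertical below 0.25 rad and linear speed of cover below 0.03 m/s and contact force between the fingers and cover above 1 N and contact force between cover and light_panel below 0.05 N and contact force between cover and cell_tray below 0.05 N and distance of cell_tray from where it was at the start of the episode below 0.03 m and angle between cell_tray's own z axis and vertical below 0.05 rad and linear speed of cell_tray below 0.02 m/s); the arm keeps its last pose, push and grip.
It fails at once if the tray is lifted, tipped over 8 degrees or shoved more than 30 mm (height (world z) of cell_tray above 0.012 m or angle between cell_tray's own z axis and vertical above 0.14 rad or distance of cell_tray from where it was at the start of the episode above 0.03 m).
It fails at once if the tape roll, the charger or the board is shoved more than 20 mm (distance of any of tape_roll, charger, board from where it was at the start of the episode above 0.02 m).
It also fails if it takes over 48 s, if anything falls off the work surface, if the arm or the gripper's body presses on something with over 40 N, if the wrist force passes 120 N, or if a joint passes its speed limit or range.

## Working session

There is one attempt and no reset: what is moved stays moved. The work goes in short steps, Python scripts to look and compute and a tool call to move; the robot and the scene stay as the last step left them, time stands still between calls to the robot, and variables do not carry over. Pictures are saved under pics/ and viewed, at most 12 in all, crops included, and the job is handed in when it is done.

Besides the shell and the picture viewer there is one more tool, called after "Emit:" by a JSON object that holds its "op" and its "data", one argument or row to a line. step_arm: Moves the arm, as the interface text tells. Its arguments: {"type":"object","properties":{"steps":{"type":"array","items":{"type":"array","items":{"type":"number"}}},"force":{"type":"number"}},"required":["steps"]}

```bash
mkdir -p pics; cat > h.py <<'E'
from workcell import *
import numpy as np, cv2
from scipy.spatial.transform import Rotation as R
def cam(name):
    s=state(); f=grab_frame(name)
    if name=="wrist":
        T=np.eye(4);T[:3,:3]=R.from_euler('xyz',s['ee_rot'],degrees=True).as_matrix();T[:3,3]=s['ee_pos']
        M=T@np.array(f['tool_from_camera']); f['origin']=M[:3,3]; f['rotation']=M[:3,:3]
    f['origin']=np.array(f['origin']);f['rotation']=np.array(f['rotation'])
    f['f']=200/np.tan(np.radians(f['fovy'])/2)
    return f
def ray(f,u,v):
    d=f['rotation']@np.array([(u-f['cx'])/f['f'],(v-f['cy'])/f['f'],1]);return d
def onz(f,u,v,z):
    d=ray(f,u,v);o=f['origin'];return o+d*(z-o[2])/d[2]
def proj(f,p):
    c=f['rotation'].T@(np.array(p)-f['origin']);return c[:2]/c[2]*f['f']+[f['cx'],f['cy']]
E
python3 - <<'E'
from h import *
import pickle
fs={n:cam(n) for n in("scene","side","wrist")}
pickle.dump(fs,open('f0.pkl','wb'))
for n,f in fs.items():
    cv2.imwrite(f'pics/{n}0.png',f['image']);print(n,f['origin'].round(),f['rotation'][:,2].round(2),f['f'],f['cx'],f['cy'])
print(state())
E
```

```text
Traceback (most recent call last):
IndexError: too many indices for array: array is 1-dimensional, but 2 were indexed
```

```bash
python3 - <<'E'
import pickle
fs=pickle.load(open('f0.pkl','rb'))
from h import *
for n,f in fs.items():
    cv2.imwrite(f'pics/{n}0.png',f['image']);print({k:v for k,v in f.items() if k!='image'})
print(state())
E
```

```text
{'fovy': 55.35264022791725, 'cx': 313.63174448868097, 'cy': 196.27886747214347, 'origin': array([170.13400555, 532.72848024, 871.17252332]), 'rotation': array([-135.70076603,    0.20296485, -151.35612351]), 'f': np.float64(381.3267050097396)}
{'fovy': 47.158551895657304, 'cx': 315.83259604221803, 'cy': 196.12237659703274, 'origin': array([-427.15613299,  863.65468538,  933.16777225]), 'rotation': array([-1.19486476e+02, -2.14888379e-02, -1.35723659e+02]), 'f': np.float64(458.2336274733218)}
{'fovy': 62.42399166239473, 'cx': 320.23764041234364, 'cy': 200.30477567588295, 'tool_from_camera': array([[ 2.05841585e-03, -9.67534978e-01, -2.52728766e-01,
         7.07543383e+01],
       [ 9.99997866e-01,  1.94774176e-03,  6.88102031e-04,
         1.01928873e+00],
       [-1.73512411e-04, -2.52729644e-01,  9.67536923e-01,
        -1.71244033e+02],
       [ 0.00000000e+00,  0.00000000e+00,  0.00000000e+00,
         1.00000000e+00]]), 'origin': array([ 298.31139827, -497.6010645 ,  384.46869188]), 'rotation': array([[ 0.40762336, -0.88337101, -0.2312982 ],
       [-0.91314915, -0.39470407, -0.10182004],
       [-0.00134947,  0.25271398, -0.96754009]]), 'f': np.float64(330.0832669009985)}
{'time_s': 0.15, 'qpos': array([-6.72075392e+01,  1.83431503e+01,  8.96905834e+01, -3.63934935e-03,
        7.20433364e+01, -1.14551621e+00]), 'qvel': array([-0.04419917, -0.09526072, -0.26774792,  0.08602884,  0.07747033,
       -0.02210523]), 'effort': array([ 2.57148276e-04, -4.12774730e+01, -2.32154578e+01,  7.27041112e-02,
        4.33352357e-02, -7.89334831e-05]), 'ee_pos': array([ 233.14350571, -525.1976743 ,  213.31259977]), 'ee_rot': array([-1.79922876e+02,  1.91910815e-03,  2.39391027e+01]), 'force': array([0.20520321, 0.57517406, 0.31267064]), 'torque': array([ 0.02102519, -0.01630135,  0.00207262]), 'gripper_force': 0.0, 'gripper_width': 91.11598150432725}
```

View pics/scene0.png

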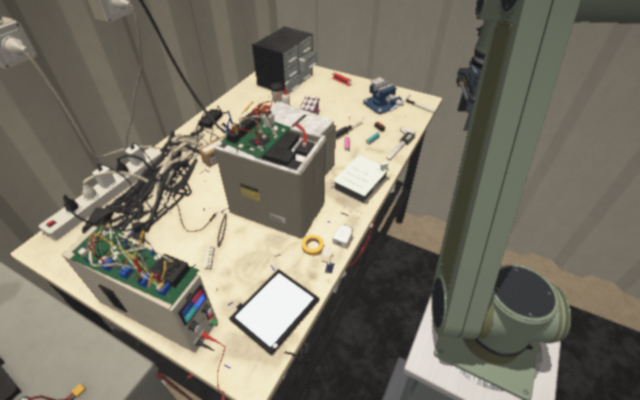

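View pics/side0.png

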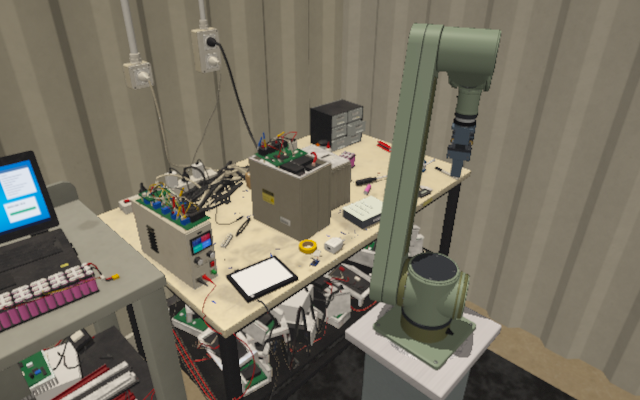

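The scene camera shows the cover on the tray at about (362,178), the panel at (275,311), tape at (313,244), charger at (342,235) and board at (329,267), with the grey module between them at (275,180). The side camera shows the same layout.

```bash
sed -i "s/f\['rotation'\]=np.array(f\['rotation'\])$/f['rotation']=np.array(f['rotation'])\n    if f['rotation'].ndim==1: f['rotation']=R.from_euler('xyz',f['rotation'],degrees=True).as_matrix()/" h.py
python3 - <<'E'
from h import *
import pickle
fs=pickle.load(open('f0.pkl','rb'))
for n in('scene','side'):
    fs[n]['rotation']=R.from_euler('xyz',fs[n]['rotation'],degrees=True).as_matrix()
pickle.dump(fs,open('f0.pkl','wb'))
s=fs['scene'];d=fs['side']
for n,u,v,z in [('cover',362,178,40),('panel',275,311,14),('tape',313,244,17),('charger',342,235,30),('board',329,267,11),('modL',217,153,256),('modR',290,195,256)]: print(n,onz(s,u,v,z).round())
for n,u,v,z in [('cover',362,212,40),('panel',262,278,14),('tape',307,246,17),('charger',333,244,30),('modedge',253,158,256)]: print(n,onz(d,u,v,z).round())
a=cv2.resize(s['image'][140:370,220:400],None,fx=2.5,fy=2.5,interpolation=cv2.INTER_CUBIC)
cv2.imwrite('pics/c1.png',cv2.hconcat([a[:500],]) if 0 else a)
E
```

```text
cover [ 465. -323.   40.]
panel [470. 186.  14.]
tape [485. -33.  17.]
charger [424. -91.  30.]
board [413.   9.  11.]
modL [749. -11. 256.]
modR [509.  29. 256.]
cover [ 468. -302.   40.]
panel [467. 185.  14.]
tape [484. -28.  17.]
charger [417. -85.  30.]
modedge [757. -35. 256.]
```

View pics/c1.png

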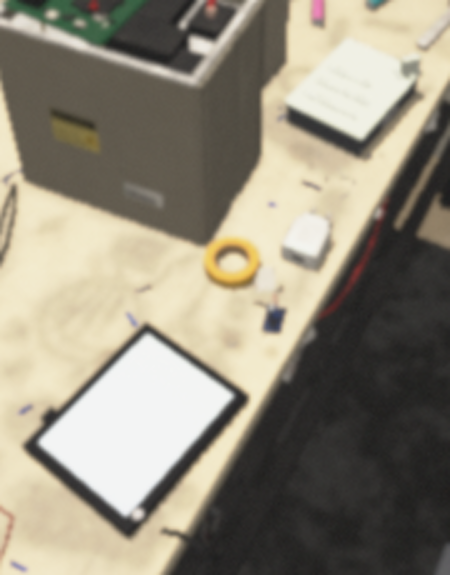

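View pics/wrist0.png

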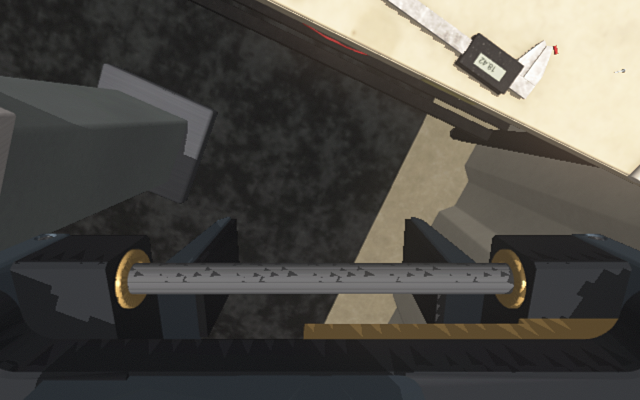

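The crop shows the ear at the cover's right corner, crop (410,65), which is scene (384,166). The wrist view shows only the bench edge and the calipers, so I'll move over the tray to measure.

Emit:
{"op": "step_arm", "data": {
  "steps": [
    [0,0,0,28,-12.6,-10,1],
    [0,0,0,28,-12.6,-10,1],
    [0,0,0,28,-12.6,-10,1],
    [0,0,0,28,-12.6,-10,1],
    [0,0,0,28,-12.6,-10,1],
    [0,0,0,28,-12.6,-10,1],
    [0,0,0,28,-12.6,-10,1],
    [0,0,0,0,0,0,1]
  ]
}}

```text
time_s: 1.15
ee_pos: [377.8, -364.5, 284.5]
ee_rot: [179.9, -0.0, 24.1]
force: [0.5, -0.0, 0.3]
gripper_width: 91.6
gripper_force: 0.0
```

```bash
python3 - <<'E'
from h import *
import pickle
f=cam('wrist');pickle.dump((f,state()),open('f1.pkl','wb'));cv2.imwrite('pics/w1.png',f['image']);print(state()['ee_pos'],state()['ee_rot'],state()['qpos'])
E
```

```text
[ 376.84158623 -365.1073692   283.91351964] [1.79979022e+02 3.16530499e-02 2.40382573e+01] [-4.53260972e+01  1.16024687e+01  8.88497439e+01 -3.76407946e-02
  7.95393133e+01  2.06424712e+01]
```

View pics/w1.png

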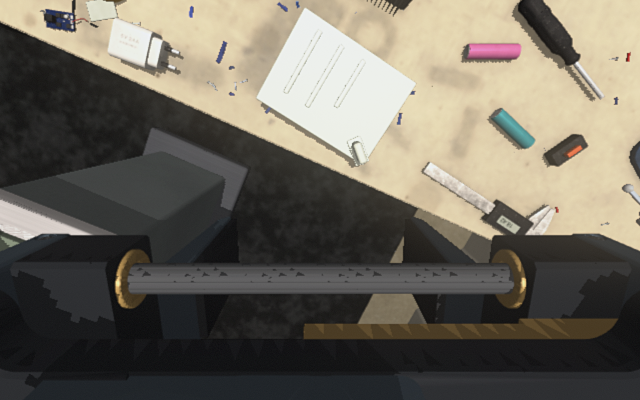

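The wrist view shows the cover with corners near (305,8), (414,83), (366,166) and (257,98), and the ear at about (358,150). The charger is at (137,47) and the board at (58,20).

```bash
python3 - <<'E'
from h import *
import pickle
f,s=pickle.load(open('f1.pkl','rb'));im=f['image']
hsv=cv2.cvtColor(im,cv2.COLOR_BGR2HSV)
m=((hsv[...,1]<28)&(hsv[...,2]>195)).astype(np.uint8)
m[200:]=0
m=cv2.morphologyEx(m,cv2.MORPH_CLOSE,np.ones((7,7)))
cs,_=cv2.findContours(m,0,2);c=max(cs,key=cv2.contourArea)
print(cv2.contourArea(c)); h=cv2.convexHull(c); q=cv2.approxPolyN(h,4).reshape(-1,2); print(q, 'minrect',cv2.boxPoints(cv2.minAreaRect(c)).round())
P=np.array([onz(f,*p,40)[:2] for p in q]);print(P.round(1),P.mean(0).round(1));print(np.linalg.norm(np.roll(P,-1,0)-P,axis=1).round(1))
W=np.array([onz(f,*p[0],40)[:2] for p in h],np.float32);r=cv2.minAreaRect(W);print(r)
for z in (54,68):print('ear',z,onz(f,358,151,z))
b=((hsv[...,0]>95)&(hsv[...,0]<130)&(hsv[...,1]>120)).astype(np.uint8)
cv2.imwrite('pics/ear.png',cv2.resize(im[120:175,320:400],None,fx=8,fy=8,interpolation=cv2.INTER_CUBIC))
E
```

```text
12903.0
[[416  83]
 [362 169]
 [256  97]
 [304   7]] minrect [[247.  92.]
 [304.   7.]
 [419.  84.]
 [362. 169.]]
[[ 522.6 -426.1]
 [ 403.2 -412.8]
 [ 429.5 -258.1]
 [ 542.2 -272. ]] [ 474.4 -342.3]
[120.1 156.9 113.6 155.4]
((473.1013488769531, -342.5931396484375), (157.6404571533203, 119.82363891601562), 82.57565307617188)
ear 54 [ 422.34563665 -396.19624819   54.        ]
ear 68 [ 423.0511804  -394.11103059   68.        ]
```

View pics/ear.png

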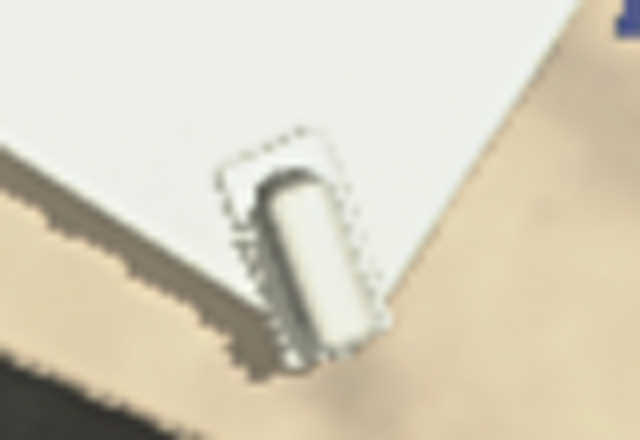

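The cover centre comes to (476,-342) with yaw about -7.2°. That predicts the ear at (423,-398), and the direct ear ray gives the same to within 1 mm. The pinch needs yaw 46.2.

Emit:
{"op": "step_arm", "data": {
  "steps": [
    [0,0,-7.4,0,0,0,0.5],
    [0,0,-7.4,0,0,0,0.5],
    [0,0,-7.4,0,0,0,0.5],
    [0,0,0,2,14,44,0.5],
    [0,0,0,2,14,44,0.5],
    [0,0,0,2,14,44,0.5],
    [0,0,0,2.2,13.8,44,0.5],
    [0,0,0,0,0,0,0.5]
  ],
  "force": 45
}}

```text
time_s: 2.2
ee_pos: [420.2, -397.3, 104.1]
ee_rot: [-179.5, 0.0, 46.1]
force: [-0.4, -0.3, 0.4]
gripper_width: 45.8
gripper_force: 0.0
```

```bash
python3 - <<'E'
from h import *
import pickle
f=cam('wrist');s=state();print(s['ee_pos'],s['ee_rot'],s['gripper_width'],s['qpos'].round(1))
cv2.imwrite('pics/w2.png',f['image'])
E=np.array([422.7,-398,68.]);print(proj(f,E),proj(f,E+[-9,-9.4,0]),proj(f,E+[9,9.4,0]))
f0=pickle.load(open('f0.pkl','rb'))['scene']
for u,v in [(205,348),(217,322),(185,268)]:print(onz(f0,u,v,0).round())
# panel white face centroid
hsv=cv2.cvtColor(f0['image'],cv2.COLOR_BGR2HSV);m=((hsv[...,1]<28)&(hsv[...,2]>200)).astype(np.uint8);m[:265]=0;m[:,:220]=0;m[:,330:]=0
c=max(cv2.findContours(m,0,2)[0],key=cv2.contourArea);q=cv2.approxPolyN(cv2.convexHull(c),4).reshape(-1,2)
P=np.array([onz(f0,*p,14)[:2] for p in q]);print(q.tolist(),P.round(),P.mean(0))
E
```

```text
[ 421.15513604 -398.18775659  106.67400659] [-1.79765956e+02  2.19085424e-02  4.60868086e+01] 45.84609631537591 [-44.5  23.8  97.8  -0.   58.7  -0.6]
[322.64128403 222.17455769] [322.61894466 240.622237  ] [322.66430866 203.16099104]
[566. 335.   0.]
[582. 272.   0.]
[756. 191.   0.]
[[312, 297], [273, 349], [235, 317], [279, 273]] [[409. 110.]
 [423. 267.]
 [546. 246.]
 [519.  90.]] [474.17477515 178.33743369]
```

View pics/w2.png

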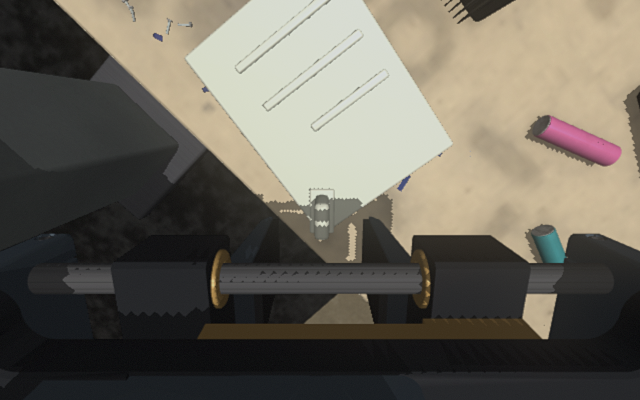

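The ear is at columns 315–330, rows 195–240, and the prediction was column 322.6, rows 203–240, so the fingers straddle it. Next I descend and close. The panel centre is about (472,182).

Emit:
{"op": "step_arm", "data": {
  "steps": [
    [0,0,0,0,0,20,0.5],
    [0,0,0,0,0,20,0.5],
    [0,0,0,0,0,14,0.5],
    [0,0,0,0,0,9,0.5],
    [0,0,0,0,0,0,0.5],
    [0,0,0,0,0,0,0],
    [0,0,0,0,0,0,0],
    [0,0,0,0,0,0,0]
  ]
}}

```text
time_s: 3.25
ee_pos: [422.8, -398.3, 45.3]
ee_rot: [180.0, 0.0, 46.1]
force: [-0.1, 0.5, -0.7]
gripper_width: 18.5
gripper_force: 0.0
```

Emit:
{"op": "step_arm", "data": {
  "steps": [
    [0,0,0,0,0,0,0],
    [0,0,0,0,0,0,0],
    [0,0,0,0,0,0,0],
    [0,0,0,0,0,0,0],
    [0,0,0,0,0,0,0],
    [0,0,0,0,0,0,0],
    [0,0,0,0,0,0,0],
    [0,0,0,0,0,0,0]
  ]
}}

```text
time_s: 4.25
ee_pos: [421.9, -397.3, 45.1]
ee_rot: [-179.9, -0.0, 46.1]
force: [-3.1, 4.4, 4.8]
gripper_width: 9.7
gripper_force: 45.0
```

Gripped at 9.7 mm and 45 N. Now the peel, turning about the far corner (170 mm along tool x, 9 mm below the TCP).

Emit:
{"op": "step_arm", "data": {
  "steps": [
    [0,-0.4,0,0.06,0,-1.2,0],
    [0,-0.4,0,0.06,0,-1.2,0],
    [0,-0.4,0,0.06,0,-1.2,0],
    [0,-0.4,0,0.06,0,-1.2,0],
    [0,-0.4,0,0.06,0,-1.2,0],
    [0,-0.4,0,0.06,0,-1.2,0],
    [0,-0.4,0,0.06,0,-1.2,0],
    [0,-0.4,0,0.06,0,-1.2,0]
  ]
}}

```text
time_s: 5.25
ee_pos: [422.8, -397.4, 54.5]
ee_rot: [-180.0, 3.2, 46.2]
force: [-3.3, 2.9, -2.3]
gripper_width: 9.6
gripper_force: 45.0
```

Emit:
{"op": "step_arm", "data": {
  "steps": [
    [0,-0.4,0,0.06,0,-1.2,0],
    [0,-0.4,0,0.06,0,-1.2,0],
    [0,-0.4,0,0.06,0,-1.2,0],
    [0,-0.4,0,0.06,0,-1.2,0],
    [0,-0.4,0,0.06,0,-1.2,0],
    [0,-0.4,0,0.06,0,-1.2,0],
    [0,-0.4,0,0.06,0,-1.2,0],
    [0,0,0,0,0,0,0]
  ]
}}

```text
time_s: 6.25
ee_pos: [423.7, -397.3, 63.1]
ee_rot: [180.0, 6.1, 46.2]
force: [-2.8, -0.5, -2.0]
gripper_width: 9.5
gripper_force: 45.0
```

```bash
python3 - <<'E'
from h import *
s=state();print(s['ee_pos'],s['ee_rot'],s['gripper_width'],s['force'],s['torque'])
a=cam('scene')['image'][130:250,300:440];b=cam('side')['image'][170:290,300:440];w=cam('wrist')['image']
cv2.imwrite('pics/p1.png',cv2.vconcat([cv2.resize(cv2.hconcat([a,b]),(640,274),interpolation=cv2.INTER_CUBIC),w[:260]]))
E
```

```text
[ 423.67468346 -397.27058318   63.14196494] [179.97432018   6.05490507  46.16138707] 9.454665271774076 [-2.82959051 -0.53023863 -2.01330949] [-0.1607889   0.58830131  0.16984449]
```

View pics/p1.png

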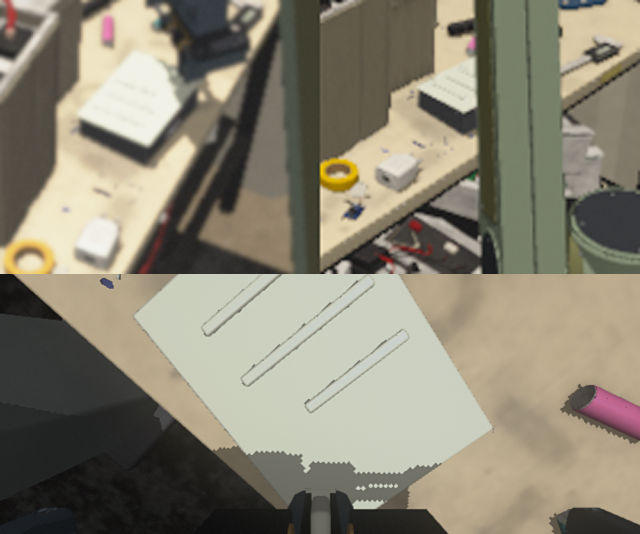

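The cover tilts rigidly with the tool: its ear corner is up about 18 mm, the far edge sits on the tray, and the tray hasn't moved (lower half of the picture, and scene crop (145,110)). Now I lift slowly straight up to free the far corner.

Emit:
{"op": "step_arm", "data": {
  "steps": [
    [0,0,0,-0.12,0,-1.2,0],
    [0,0,0,-0.12,0,-1.2,0],
    [0,0,0,-0.12,0,-1.2,0],
    [0,0,0,-0.12,0,-1.2,0],
    [0,0,0,-0.12,0,-1.2,0],
    [0,0,0,-0.12,0,-1.2,0],
    [0,0,0,-0.12,0,-1.2,0],
    [0,0,0,-0.12,0,-1.2,0]
  ],
  "force": 55
}}

```text
time_s: 7.4
ee_pos: [424.2, -397.0, 72.8]
ee_rot: [180.0, 6.0, 46.1]
force: [-0.2, -0.0, -1.8]
gripper_width: 9.6
gripper_force: 55.0
```

Emit:
{"op": "step_arm", "data": {
  "steps": [
    [0,0,0,-0.2,0,-2,0],
    [0,0,0,-0.2,0,-2,0],
    [0,0,0,-0.3,0,-3,0],
    [0,0,0,-0.3,0,-3,0],
    [0,0,0,-0.4,0,-4,0],
    [0,0,0,-0.5,0,-5,0],
    [0,0,0,-0.5,0,-5,0],
    [0,0,0,-0.5,0,-5,0]
  ]
}}

```text
time_s: 8.4
ee_pos: [424.0, -396.8, 102.1]
ee_rot: [180.0, 6.0, 46.1]
force: [0.5, 0.4, -0.9]
gripper_width: 9.4
gripper_force: 55.0
```

Emit:
{"op": "step_arm", "data": {
  "steps": [
    [0,1,0,-0.6,0,-6,0],
    [0,1,0,-0.6,0,-7,0],
    [0,1,0,-0.4,0,-7,0],
    [0,1,0,-0.3,0,-7,0],
    [0,1,0,-0.2,0,-7,0],
    [0,1,0,0,0,-7,0],
    [0,0,0,0,0,-5,0],
    [0,0,0,0,0,0,0]
  ]
}}

```text
time_s: 9.4
ee_pos: [424.4, -396.7, 148.2]
ee_rot: [179.9, 0.0, 46.1]
force: [-1.2, -0.7, -1.3]
gripper_width: 9.9
gripper_force: 55.0
```

```bash
python3 - <<'E'
from h import *
s=state();print(s['ee_pos'],s['ee_rot'],s['gripper_width'],s['force'],s['torque'],s['qpos'].round(1))
a=cam('scene')['image'][110:250,280:440];b=cam('side')['image'][150:290,280:440];w=cam('wrist')['image']
cv2.imwrite('pics/p2.png',cv2.vconcat([cv2.resize(cv2.hconcat([a,b]),(640,280),interpolation=cv2.INTER_CUBIC),w[:260]]))
E
```

```text
[ 424.37737999 -396.66309437  148.21526388] [1.79943888e+02 1.57963354e-03 4.61345660e+01] 9.912141603216497 [-1.15299593 -0.68473915 -1.34274765] [-0.01797334  0.01275674 -0.00079473] [-44.2  21.6  94.7  -0.   63.7  -0.3]
```

View pics/p2.png

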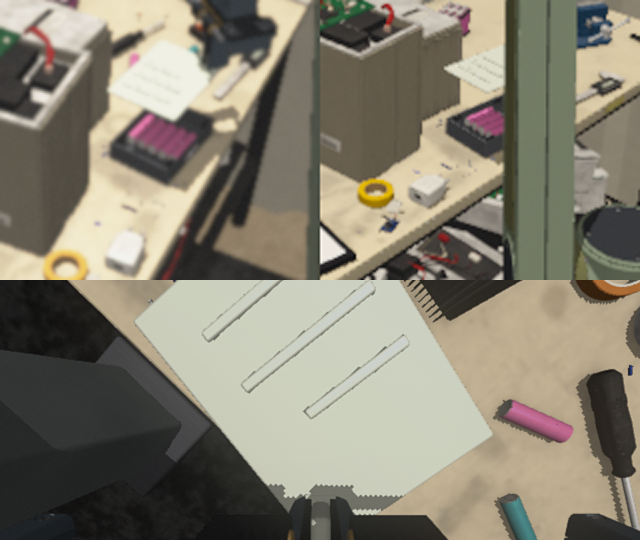

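The cover is off and level, with the tray in place and the cells visible at crop (165,145). Before sweeping I'll check where the module's corners are.

```bash
python3 - <<'E'
from h import *
import pickle
f=pickle.load(open('f0.pkl','rb'));s=f['scene'];d=f['side']
for u,v,z in [(302,236,0),(325,204,0),(297,173,256),(324,139,256)]:print(onz(s,u,v,z).round())
for u,v,z in [(292,236,0),(330,221,0)]:print('side',onz(d,u,v,z).round())
E
```

```text
[533. -55.   0.]
[ 533. -199.    0.]
[532. -43. 256.]
[ 537. -192.  256.]
side [583. -50.  -0.]
side [ 553. -219.    0.]
```

The module's front face is at x≈533, y -45 to -205. I'll back off with a slight offset away from it, then sweep round in front at a radius of about 370.

Emit:
{"op": "step_arm", "data": {
  "steps": [
    [0,0,0,-8,-10,0,0],
    [0,0,0,-8,-20,0,0],
    [0,0,0,-8,-31,0,0],
    [0,0,0,-8,-40,0,0],
    [0,0,0,0,-40,0,0],
    [0,0,0,0,-35,0,0],
    [0,0,0,0,-25,0,0],
    [0,0,0,0,-10,0,0]
  ]
}}

```text
time_s: 10.55
ee_pos: [248.4, -272.1, 147.7]
ee_rot: [-180.0, 0.0, 46.1]
force: [0.9, -0.1, -1.0]
gripper_width: 9.8
gripper_force: 55.0
```

Emit:
{"op": "step_arm", "data": {
  "steps": [
    [0,0,-1.5,10,0,0,0],
    [0,0,-3,20,0,0,0],
    [0,0,-4.5,29,0,0,0],
    [0,0,-4.5,29,0,0,0],
    [0,0,-4.5,29,0,0,0],
    [0,0,-4.5,29,0,0,0],
    [0,0,-4.5,29,0,0,0],
    [0,0,-4.5,29,0,0,0]
  ]
}}

```text
time_s: 11.55
ee_pos: [353.5, -98.3, 147.8]
ee_rot: [179.9, -0.0, 77.9]
force: [0.6, -0.2, -0.3]
gripper_width: 9.8
gripper_force: 55.0
```

Emit:
{"op": "step_arm", "data": {
  "steps": [
    [0,0,-4.5,29,0,0,0],
    [0,0,-4.5,29,0,0,0],
    [0,0,-4.5,29,0,0,0],
    [0,0,-4.5,29,0,0,0],
    [0,0,-4.5,29,0,0,0],
    [0,0,-3,20,0,0,0],
    [0,0,-1.5,10,0,0,0],
    [0,0,0,0,0,0,0]
  ]
}}

```text
time_s: 12.55
ee_pos: [354.7, 74.6, 147.7]
ee_rot: [180.0, 0.0, 104.7]
force: [-0.9, -0.9, -1.2]
gripper_width: 9.9
gripper_force: 55.0
```

```bash
python3 - <<'E'
from h import *
s=state();p=s['ee_pos'];print(p,s['ee_rot'],s['gripper_width'],s['force'],s['qpos'].round(1))
M=R.from_euler('xyz',s['ee_rot'],degrees=True).as_matrix();c=p+77*M[:,0];print('cover',c,'tool shift',M.T@(np.array([472,182,c[2]])-c))
cv2.imwrite('pics/p3.png',cam('scene')['image'])
E
```

```text
[354.65780296  74.55764486 147.70292746] [1.79989463e+02 1.53373928e-02 1.04726601e+02] 9.909325397769145 [-0.94256287 -0.88054357 -1.17285529] [ 10.1   2.5 120.5  -0.   57.   -4.7]
cover [335.08386535 149.02817958 147.68231548] tool shift [-2.91634781e+00  1.40800082e+02  2.66740739e-02]
```

View pics/p3.png

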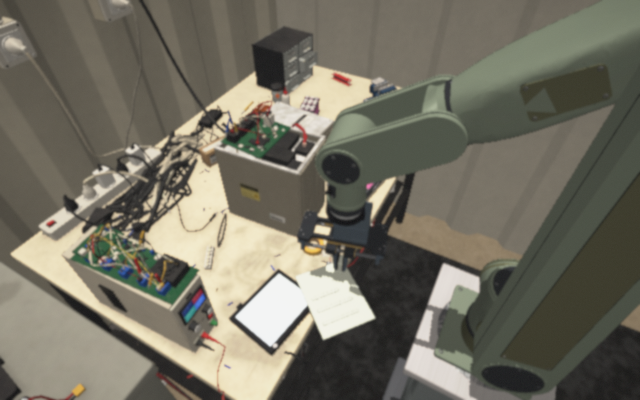

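The cover is held level and clear at (337,303), beside the panel at (275,311). Next I extend 141 mm over the panel and lower it slightly.

Emit:
{"op": "step_arm", "data": {
  "steps": [
    [0,0,0,0,10,0,0],
    [0,0,0,-1,22,2,0],
    [0,0,0,-1,29,3,0],
    [0,0,0,-1,29,3,0],
    [0,0,0,0,26,3,0],
    [0,0,0,0,16,2,0],
    [0,0,0,0,9,1,0],
    [0,0,0,0,0,0,0]
  ]
}}

```text
time_s: 13.6
ee_pos: [491.4, 106.6, 133.5]
ee_rot: [-180.0, 0.0, 104.6]
force: [0.4, 0.9, -1.5]
gripper_width: 9.9
gripper_force: 55.0
```

Emit:
{"op": "step_arm", "data": {
  "steps": [
    [0,0,0,0,0,0,0],
    [0,0,0,0,0,0,0],
    [0,0,0,0,0,0,0],
    [0,0,0,0,0,0,0],
    [0,0,0,0,0,0,0],
    [0,0,0,0,0,0,0],
    [0,0,0,0,0,0,0],
    [0,0,0,0,0,0,0]
  ]
}}

```text
time_s: 14.6
ee_pos: [491.4, 106.8, 133.7]
ee_rot: [-180.0, 0.0, 104.6]
force: [-0.3, -0.1, -0.5]
gripper_width: 9.8
gripper_force: 55.0
```

```bash
python3 - <<'E'
from h import *
s=state();p=s['ee_pos'];print(p,s['ee_rot'],s['gripper_width'],s['force'])
M=R.from_euler('xyz',s['ee_rot'],degrees=True).as_matrix();print('cover',p+77*M[:,0])
a=cam('scene');b=cam('side')
for n,f in(('scene',a),('side',b)):print(n,proj(f,[472,182,14]),proj(f,np.r_[(p+77*M[:,0])[:2],p[2]-5]))
cv2.imwrite('pics/p4.png',cv2.resize(cv2.hconcat([a['image'][200:380,200:400],b['image'][190:370,180:380]]),None,fx=2,fy=2))
E
```

```text
[491.39532893 106.75568459 133.69497847] [-1.79999159e+02  4.57813806e-03  1.04638160e+02] 9.783612888538473 [-0.30931287 -0.07150325 -0.47266524]
cover [471.93636512 181.25634694 133.6888259 ]
scene [275.17787623 309.07800326] [271.47833452 283.72117225]
side [261.67843452 276.86502468] [259.66341535 246.64058813]
```

View pics/p4.png

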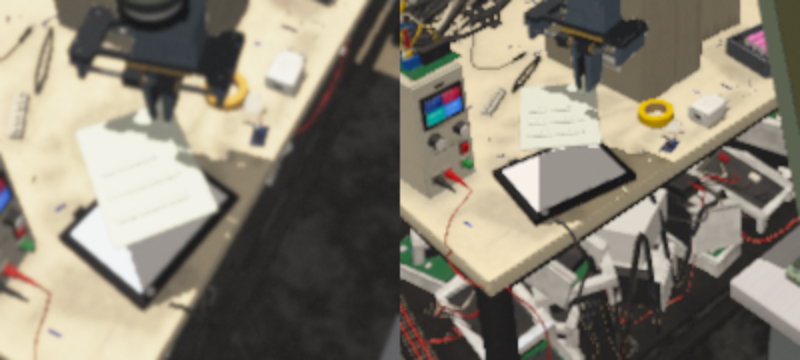

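The cover hangs level over the panel: its centre is at scene (273,289) and side (260,249), within about 6 pixels of the prediction. The bystanders are in place, so I'm handing in.

```bash
python3 -c "
from workcell import *
print(job_done())"
```

```text
the job is handed in; nothing more can be done
None
```

The cover was peeled off ear corner first and is held level about 110 mm above the middle of the light panel; the tray, tape roll, charger and board looked unmoved in the pictures. The job is handed in, but no verdict came back.

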